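# Slide the pepper mill home into the condiment dock

## Task

Push the tall wooden pepper mill that stands out in the open, in front of the toaster, across the worktop into the empty bay of the low wooden condiment dock, the bay with the round cork mat, beside the salt shaker, until it is home against the bay's back rail. Push it low down so that it slides standing upright the whole way without tipping; do not grip it or lift it, press it only gently against the rail, and leave the salt shaker and the other things where they are.

Things in the scene. Friction and masses are not known exactly. Their poses are not given: they have to be found in the camera images.
- pepper_mill: Tall turned wooden pepper mill out in the open left of the dock (not the one at the window), 58 mm across at its round foot and 170 mm tall, narrower at the waist, small knob on top; loose, 0.15 to 0.25 kg. Origin at the centre of its underside, z up its axis. Pushed higher than about 35 mm above the worktop it may tip over. Beware the wall cabinet behind: underside about 0.45 m up, front 0.58 m ahead of the robot base.
- dock: Low dock of pale wooden rails (24 mm high, 12 thick) fixed to the worktop: back rail 188 mm long, middle and two side rails, two bays 76 mm wide inside, no floor. Origin on the worktop midway between the bays; +x points from the mouth into the bays, bay centre lines at y = +44 and -44 mm. Back rail's inner face at x = +29 mm; middle rail ends at x = -18; side rails splay outward from there to x = -50.
- cork_mat: Thin round cork mat, 50 mm across, flat on the worktop in the empty bay (no step to feel); it tells which of the two bays is free. Origin at its centre, which is where the mill's centre stands when home against the back rail.
- salt_shaker: Salt shaker, glass with grey top, 44 mm across, 90 mm tall, standing loose in the other bay. Origin at the centre of its underside. Leave it alone.
- spice_jar: Spice jar with green lid, 46 mm across, 106 mm tall, loose, standing beyond the dock, to the right. Origin at the centre of its underside. Leave it alone.
- mug: White mug with a yellow band, 84 mm across, 90 mm tall, loose, to the left of the mill, towards the kettle. Origin under its middle. Leave it alone.
Mind the look-alikes: they are no part of the job. Leave any pink or turquoise look-alike of the pepper_mill alone.

How it is judged:
On the way:
1. the pepper mill is pushed along by the fingers, upright (contact force between the fingers and pepper_mill above 0.1 N and distance of pepper_mill from where it was at the start of the episode above 0.03 m and angle between pepper_mill's own z axis and vertical below 0.2 rad), for 0.05 s.
At the end, for the whole second after the job is handed in: The pepper mill stands upright (within 0.05 rad) and still on the worktop in the empty bay, its foot within 12 mm of the back rail and its centre within 15 mm of the bay's centre line; salt shaker, spice jar and mug are within 15 mm of where they stood (x of pepper_mill in the frame of cork_mat between -0.012 and 0.005 m and y of pepper_mill in the frame of cork_mat between -0.015 and 0.015 m and angle between pepper_mill's own z axis and vertical below 0.05 rad and height (world z) of pepper_mill below 0.004 m and linear speed of pepper_mill below 0.02 m/s and angular speed of pepper_mill below 0.2 rad/s and distance of each of salt_shaker, spice_jar, mug from where it was at the start of the episode below 0.015 m); the robot touches nothing.
It fails at once if the pepper mill tips by more than 0.25 rad (angle between pepper_mill's own z axis and vertical above 0.25 rad).
It fails at once if the pepper mill is lifted more than 12 mm (height (world z) of pepper_mill above 0.012 m).
It fails at once if the fingers grip or press the pepper mill with more than 30 N (contact force between the fingers and pepper_mill above 30 N).
It fails at once if the salt shaker, spice jar or mug is pushed away (15 mm) or knocked over (distance of any of salt_shaker, spice_jar, mug from where it was at the start of the episode above 0.015 m or angle between any of salt_shaker, spice_jar, mug's own z axis and vertical above 0.3 rad).
It also fails if it takes over 54 s, if anything falls off the work surface, if the arm or the gripper's body presses on something with over 40 N, if the wrist force passes 120 N, or if a joint passes its speed limit or range.

## Robot

A 6-joint arm with a two-finger parallel gripper is mounted at the origin on a cart in front of the work surface, level with it; the furniture and walls round the work are solid. World frame = base frame: x ahead of the robot, y to its left, z up, the work surface at z = 0. Lengths are in m, angles in rad, forces in N, time in s.
With the tool pointing down it reaches from about 0.4 to 0.825 m from the base axis. Payload 7 kg.
Tool frame: the origin (TCP) lies between the finger pads; the fingertips stand 14 mm ahead of it and the grasp point (between the pads) lies 5 mm behind it; z points along the fingers, y is the line along which they close (so a half turn about z gives the same grasp; the last joint's range is limited). The gripper opens to 85 mm and grips with 20 to 120 N. Pads are 22 mm wide; open, the fingers measure 114 mm over their backs; the gripper's body (76 mm by 85 mm) begins 54 mm behind the grasp point. The pads swing forward as they close: fully open they stand 13 mm farther back than shut.
Start: joints at [-0.837, 0.359, 0.012, 0, -1.224, -0.288], TCP at [0.291, -0.609, 0.245] pointing down, gripper open.
Joint ranges: [-3.07, 3.07], [-1.43, 2.12], [-1.02, 1.25], [-3.03, 1.67], [-3.05, -0], [-3.03, 3.03]. Speed limits (rad/s): [2.39, 2.39, 3.01, 3.14, 3.14, 3.14].

## Interface

Orientations are given as [roll, pitch, yaw] about the fixed x, y, z axes, in that order (R = Rz(yaw) Ry(pitch) Rx(roll)).
In Python, from cell import * gives the robot as it stands. The module is installed in compiled form; this text tells all that it offers.
- The arm moves only by the shell command python3 -m inch 'ROWS' [FORCE]. ROWS is JSON, a list of rows, each an object of numbers: "rx", "ry", "rz": the turn, a rotation vector about the tool's x, y, z in rad; "x", "y", "z": the shift along the tool's x, y, z in mm; "grip": the closure, from -1 (fully open) to 1 (shut). In form: [{"rx": .., "ry": .., "rz": .., "x": .., "y": .., "z": .., "grip": ..}, ...]. A call has 1 to 5 rows; each row is the pose to reach, as a shift and turn from the pose commanded when the call began, along the tool's axes at that moment; what a row does not reach only later rows make up. A row lasts 1/8 s, in which the tool goes at most 62.5 mm and 10.7 degrees, less where a joint would pass 70% of its speed; a pose out of reach is approached as far as the arm can. A call with a gripper value outside its range is refused whole. The fingers move at their own pace and stop on an object; FORCE is the grip in N (left out, the last holds). Time passes only in rows, so rows that repeat a pose let the fingers close. It gives the time, the measured TCP pose, the force, the opening and the grip force at its end, in the units of the state.
- observe(): the state, without advancing time (a new reading comes with each control period).
- get_image(name): name is "scene" or "top" or "wrist"; returns a dict with "color" (420x560x3 uint8, red, green, blue), "intrinsics" (3x3 intrinsics, pixels), "view" (4x4, takes a point from world to camera coordinates); the wrist camera has in their place "T_tool_cam" (4x4, takes a point from camera to tool coordinates, whose origin is the TCP and whose axes are the flange's). Camera axes: x right, y up, looking along -z (the intrinsics and any distortion apply to the point x, -y, -z); pixel columns grow to the right and rows downward; lengths in m; the calibration is good to about 2 mm. The wrist camera is an equidistant fisheye: a pixel r from the principal point sees the ray r / f radians off the axis. A picture is of the moment at which its call begins: read the wrist's pose just before it. There is no depth.
- sign_off(): hands the job in; it is judged then, once.
The state is a dict: "clock": time; "q": joint angles; "dq": joint speeds; "joint_torque": joint torques, N m; "tool_pos": TCP position; "ee_rot": TCP orientation; "wrist_force": force on the tool from outside, world axes, zero at the start; "ft_torque": the same for the moment, N m; "opening": opening from 0.0 (shut) to 1.0 (fully open); "gripper_force": force on a finger pad.
Only numpy, scipy, OpenCV 4.12 (cv2) and the standard library are available. Lean on these libraries where they do the work, as an engineer would, in place of code of your own. Each camera call takes 0.05 s, during which the arm holds its last target. There are 200 camera calls.

## Working session

There is one attempt and no reset: what is moved stays moved. The work goes in short steps, Python scripts to look and compute and a shell command to move; the robot and the scene stay as the last step left them, time stands still between calls to the robot, and variables do not carry over. Pictures are saved under pics/ and viewed, at most 10 in all, crops included, and the job is handed in when it is done.

```bash
mkdir -p pics
python3 - <<'E'
from cell import *
import cv2,numpy as np,json,pickle
s=observe();print(s['clock'],s['tool_pos'],s['ee_rot'],s['opening'])
d={}
for n in('scene','top'):
    i=get_image(n);d[n]=i;cv2.imwrite(f'pics/{n}0.png',i['color'][:,:,::-1]);print(n,i['intrinsics'],i['view'])
pickle.dump(d,open('img0.pkl','wb'))
E
```

```text
0.0 [ 0.29081928 -0.6086301   0.24434849] [ 3.13992035e+00 -1.45930363e-04 -2.69593121e+00] 0.9999581980321081
scene [[517.2264824    0.         275.76335662]
 [  0.         517.2264824  213.63695773]
 [  0.           0.           1.        ]] [[ 0.80127715 -0.5980341   0.01761071 -0.36188201]
 [ 0.2882007   0.4116065   0.86459264 -0.18535973]
 [-0.52430457 -0.68770291  0.50216474 -1.37786259]
 [ 0.          0.          0.          1.        ]]
top [[433.93430321   0.         278.23811792]
 [  0.         433.93430321 216.15077459]
 [  0.           0.           1.        ]] [[-3.64373975e-01 -9.31252673e-01  2.56737652e-04  2.15809629e-01]
 [ 8.71434631e-01 -3.40871553e-01  3.52715564e-01 -4.16120546e-01]
 [-3.28379797e-01  1.28744102e-01  9.35730552e-01 -1.04311075e+00]
 [ 0.00000000e+00  0.00000000e+00  0.00000000e+00  1.00000000e+00]]
```

View pics/scene0.png

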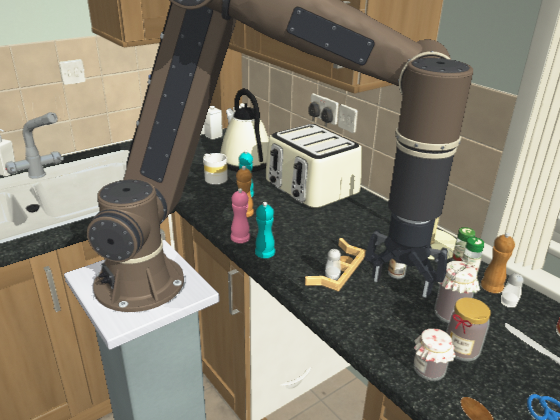

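View pics/top0.png

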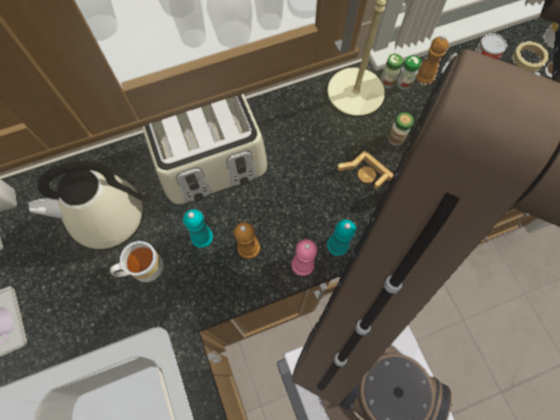

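The top view shows the brown wooden mill at about (248,240) in front of the toaster. The look-alikes are turquoise at (200,228) and (342,237), pink at (304,257), and another brown mill at the window at (432,62). The dock with the cork mat is at about (367,175). The mill at (248,240) is the one that fits; I'll confirm it in an enlarged crop.

```bash
cat > h.py <<'E'
import numpy as np,cv2,pickle
def cast(im,uv,z):
    K,V=im['intrinsics'],im['view'];R,t=V[:3,:3],V[:3,3]
    d=np.linalg.inv(K)@[uv[0],uv[1],1];d=R.T@(d*[1,-1,-1]);c=-R.T@t
    return c+d*(z-c[2])/d[2]
def proj(im,p):
    q=im['view']@np.r_[p,1];q=q[:3]*[1,-1,-1];q=im['intrinsics']@q;return q[:2]/q[2]
E
python3 - <<'E'
from h import *
d=pickle.load(open('img0.pkl','rb'));T,S=d['top'],d['scene']
for n,uv in dict(mill=(249,252),teal1=(202,240),pink=(303,267),teal2=(339,246),mug=(144,268),cork=(367,175),spice=(398,135),railA=(341,167),railB=(363,155),railC=(391,177)).items(): print(n,cast(T,uv,0).round(3))
for n,uv in dict(salt=(333,275),cork=(0,0)).items(): print(n,cast(S,uv,0).round(3))
a=cv2.resize(T['color'][130:290,180:400],None,fx=3.6,fy=3.6,interpolation=cv2.INTER_CUBIC)
b=cv2.resize(S['color'][220:300,200:420],None,fx=3.6,fy=3.6,interpolation=cv2.INTER_CUBIC)
cv2.imwrite('pics/c1.png',a[:,:,::-1]);cv2.imwrite('pics/c2.png',b[:,:,::-1])
E
```

```text
mill [0.426 0.149 0.   ]
teal1 [0.504 0.256 0.   ]
pink [0.335 0.03  0.   ]
teal2 [ 0.353 -0.082  0.   ]
mug [0.486 0.423 0.   ]
cork [ 0.517 -0.244  0.   ]
spice [ 0.603 -0.387  0.   ]
railA [ 0.568 -0.185  0.   ]
railB [ 0.58  -0.261  0.   ]
railC [ 0.487 -0.305  0.   ]
salt [ 0.445 -0.272  0.   ]
cork [0.822 5.453 0.   ]
```

View pics/c1.png

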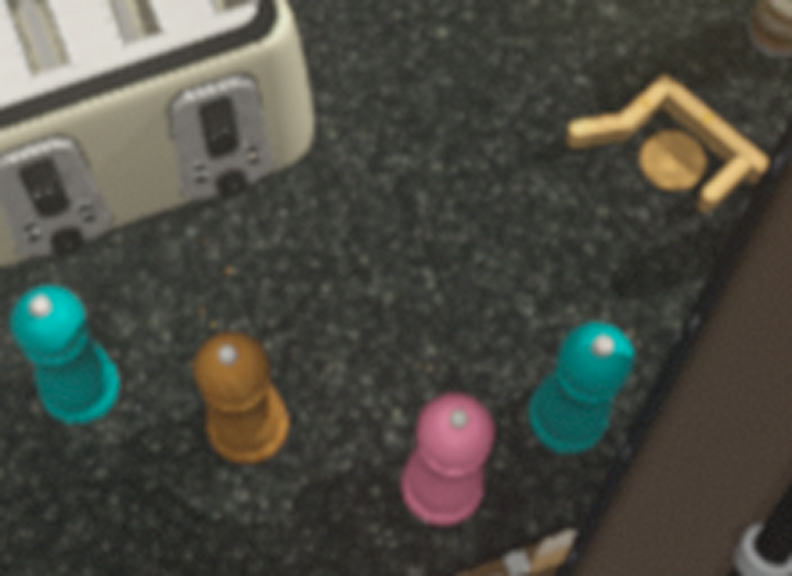

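View pics/c2.png

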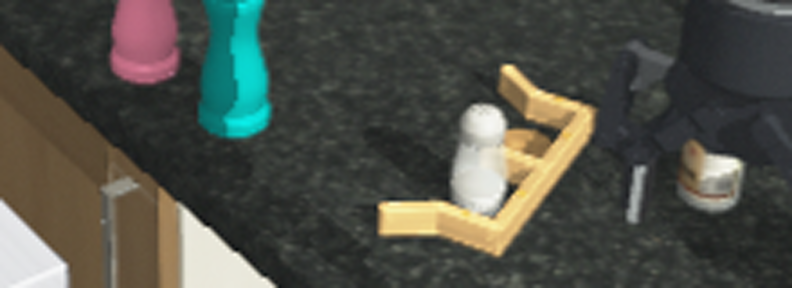

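The top crop shows the brown mill standing with its foot at about crop (247,422), turned wood with a grey knob, between the turquoise (75,385) and pink (443,485) ones. The cork mat is at (672,160). The scene crop shows the salt shaker in the other bay, at (480,190), with the cork bay behind it.

Run:
```python
from h import *
d=pickle.load(open('img0.pkl','rb'));T,S=d['top'],d['scene']
P=lambda u,v:(180+(u+.5)/3.6-.5,130+(v+.5)/3.6-.5)
Q=lambda u,v:(200+(u+.5)/3.6-.5,220+(v+.5)/3.6-.5)
c=T['color'];hsv=cv2.cvtColor(c,cv2.COLOR_RGB2HSV)
for n,uv,z in [('mill',(247.5,422),0),('teal1',(79,385),0),('pink',(443,486),0),('teal2',(568,413),0),('cork',(672.5,160),0),('Lcorner',(665,80),.024),('Lknee',(630,112),.024),('Lend',(572,126),.024),('mid end',(704,193),.024),('mid root',(743,158),.024),('back out',(767,160),.024)]:
    print(n,cast(T,P(*uv),z).round(3))
print()
for n,uv,z in [('corner',(592,108),.024),('Lknee',(535,95),.024),('Lend',(510,70),.024),('far corner',(500,227),.024),('knee',(442,205),.024),('end',(381,206),.024),('salt',(478,198),0),('spice',(708,193),0),('cork',(525,140),0),('teal2',(234,118),0),('pink',(144,68),0)]:
    print(n,cast(S,Q(*uv),z).round(3))
# mill mask
m=((hsv[...,0]>8)&(hsv[...,0]<22)&(hsv[...,1]>120)).astype(np.uint8)
n,l,st,ce=cv2.connectedComponentsWithStats(m)
for i in range(1,n):
    if st[i,4]>60: print(st[i],ce[i].round(1))
```

```text
mill [0.44  0.146 0.   ]
teal1 [0.513 0.255 0.   ]
pink [0.341 0.029 0.   ]
teal2 [ 0.359 -0.08   0.   ]
cork [ 0.521 -0.244  0.   ]
Lcorner [ 0.578 -0.259  0.024]
Lknee [ 0.562 -0.221  0.024]
Lend [ 0.567 -0.174  0.024]
mid end [ 0.477 -0.245  0.024]
mid root [ 0.493 -0.287  0.024]
back out [ 0.485 -0.303  0.024]

corner [ 0.577 -0.257  0.024]
Lknee [ 0.553 -0.217  0.024]
Lend [ 0.562 -0.177  0.024]
far corner [ 0.412 -0.328  0.024]
knee [ 0.394 -0.284  0.024]
end [ 0.357 -0.258  0.024]
salt [ 0.445 -0.27   0.   ]
spice [ 0.595 -0.368 -0.   ]
cork [ 0.528 -0.234  0.   ]
teal2 [ 0.356 -0.074  0.   ]
pink [0.337 0.03  0.   ]
[   0    0   99  160 7728] [34.  80.4]
[417  37  31  47 677] [432.1  60.7]
[354 155  31  20 133] [371.2 163.3]
[358 166  18  17 241] [366.5 174. ]
[234 222  27  37 667] [246.5 241.1]
[127 248  25  24 469] [139.2 259.3]
```

```bash
cat > go.py <<'E'
import sys,numpy as np
from cell import *
from scipy.spatial.transform import Rotation as R
# args x y z yaw tilt (rad) : tool-frame shift mm + rotvec
a=[float(v) for v in sys.argv[1:]]
s=observe();p=np.array(s['tool_pos']);R0=R.from_euler('xyz',s['ee_rot'])
R1=R.from_euler('xyz',[np.pi,-a[4],a[3]])
print('clk',s['clock'],'pos',p.round(3),'rot',np.round(s['ee_rot'],2),'q',np.round(s['q'],2),'F',np.round(s['wrist_force'],1),'op',round(s['opening'],2))
print('xyz',(R0.inv().apply(np.array(a[:3])-p)*1000).round(1),'rot',(R0.inv()*R1).as_rotvec().round(3))
E
python3 go.py .45 -.2 .3 -2.0 0; python3 -c "
from h import *
d=pickle.load(open('img0.pkl','rb'));print(cast(d['top'],(105,225),0))"
```

```text
clk 0.1 pos [ 0.291 -0.609  0.244] rot [ 3.14 -0.   -2.7 ] q [-0.84  0.36  0.01 -0.   -1.22 -0.29] F [-0.  -0.2  0.1] op 1.0
xyz [-319.8  300.2  -55.1] rot [ 0.001  0.    -0.696]
[0.64173533 0.49106534 0.        ]
```

```bash
r='x'; python3 -m inch '[{"x":-320,"y":300,"z":-55,"rz":-0.7,"grip":0.3},{"x":-320,"y":300,"z":-55,"rz":-0.7,"grip":0.3},{"x":-320,"y":300,"z":-55,"rz":-0.7,"grip":0.3},{"x":-320,"y":300,"z":-55,"rz":-0.7,"grip":0.3},{"x":-320,"y":300,"z":-55,"rz":-0.7,"grip":0.3}]'; python3 -m inch '[{"x":-140,"y":132,"z":-10,"rz":-0.1,"grip":0.3},{"x":-140,"y":132,"z":-10,"rz":-0.1,"grip":0.3},{"x":-140,"y":132,"z":-10,"rz":-0.1,"grip":0.3}]'; python3 go.py .425 .23 .30 -1.43 0
```

```text
clk 0.1 pos [ 0.291 -0.609  0.244] rot [ 3.14 -0.   -2.7 ] q [-0.84  0.36  0.01 -0.   -1.22 -0.29] F [-0.  -0.2  0.1] op 1.0
xyz [-482.6  699.   -54.6] rot [ 1.000e-03  1.000e-03 -1.266e+00]invalid input at $[0]: expected keys rx, ry, rz, x, y, z, grip
invalid input at $[0]: expected keys rx, ry, rz, x, y, z, grip
```

All keys are required. I'll resend with every key filled in.

```bash
python3 -m inch '[{"rx":0,"ry":0,"rz":-0.7,"x":-320,"y":300,"z":-55,"grip":0.3},{"rx":0,"ry":0,"rz":-0.7,"x":-320,"y":300,"z":-55,"grip":0.3},{"rx":0,"ry":0,"rz":-0.7,"x":-320,"y":300,"z":-55,"grip":0.3},{"rx":0,"ry":0,"rz":-0.7,"x":-320,"y":300,"z":-55,"grip":0.3},{"rx":0,"ry":0,"rz":-0.7,"x":-320,"y":300,"z":-55,"grip":0.3}]'; python3 go.py .425 .23 .30 -1.43 0
```

```text
clock: 0.72
tool_pos: [0.4039, -0.3182, 0.2843]
ee_rot: [3.141, 0.0, -1.994]
wrist_force: [1.8, 0.6, 0.3]
opening: 0.352
gripper_force: 0.0
clk 0.725 pos [ 0.404 -0.318  0.284] rot [ 3.14  0.   -1.99] q [-0.29  0.07 -0.27 -0.   -1.23 -0.14] F [1.8 0.6 0.3] op 0.35
xyz [-508.5  205.9  -15.7] rot [ 0.     0.    -0.564]
```

```bash
python3 -m inch '[{"rx":0,"ry":0,"rz":-0.56,"x":-508,"y":206,"z":-16,"grip":0.3},{"rx":0,"ry":0,"rz":-0.56,"x":-508,"y":206,"z":-16,"grip":0.3},{"rx":0,"ry":0,"rz":-0.56,"x":-508,"y":206,"z":-16,"grip":0.3},{"rx":0,"ry":0,"rz":-0.56,"x":-508,"y":206,"z":-16,"grip":0.3},{"rx":0,"ry":0,"rz":-0.56,"x":-508,"y":206,"z":-16,"grip":0.3}]'; python3 go.py .425 .23 .30 -1.43 0.7
```

```text
clock: 1.35
tool_pos: [0.4155, -0.0061, 0.2935]
ee_rot: [-3.141, 0.0, -1.436]
wrist_force: [1.4, 0.1, 0.9]
opening: 0.351
gripper_force: 0.0
clk 1.35 pos [ 0.416 -0.006  0.293] rot [-3.14  0.   -1.44] q [ 0.46 -0.12 -0.43 -0.   -1.26 -0.33] F [1.4 0.1 0.9] op 0.35
xyz [-232.7  -41.2   -6.4] rot [ 0.001  0.7   -0.006]
```

```bash
python3 -m inch '[{"rx":0,"ry":0.15,"rz":0,"x":-60,"y":-11,"z":-6,"grip":0.3},{"rx":0,"ry":0.3,"rz":0,"x":-120,"y":-21,"z":-6,"grip":0.3},{"rx":0,"ry":0.45,"rz":0,"x":-180,"y":-32,"z":-6,"grip":0.3},{"rx":0,"ry":0.6,"rz":0,"x":-233,"y":-41,"z":-6,"grip":0.3},{"rx":0,"ry":0.7,"rz":0,"x":-233,"y":-41,"z":-6,"grip":0.3}]'; python3 go.py .426 .24 .12 -1.43 0.7
```

```text
clock: 1.98
tool_pos: [0.4251, 0.2328, 0.2977]
ee_rot: [3.141, -0.706, -1.43]
wrist_force: [0.2, -1.9, -0.6]
opening: 0.35
gripper_force: 0.0
clk 1.975 pos [0.425 0.233 0.298] rot [ 3.14 -0.71 -1.43] q [ 1.17  0.27 -0.33  0.34 -1.6  -1.13] F [ 0.2 -1.9 -0.6] op 0.35
xyz [-120.7   -2.   130.7] rot [ 0.001 -0.006 -0.   ]
```

```bash
python3 -m inch '[{"rx":0,"ry":0,"rz":0,"x":-40,"y":-1,"z":43,"grip":0.3},{"rx":0,"ry":0,"rz":0,"x":-80,"y":-2,"z":87,"grip":0.3},{"rx":0,"ry":0,"rz":0,"x":-121,"y":-2,"z":131,"grip":0.3},{"rx":0,"ry":0,"rz":0,"x":-121,"y":-2,"z":131,"grip":0.3}]'
python3 - <<'E'
from cell import *
import cv2,pickle,numpy as np
s=observe();d={}
for n in('wrist','top','scene'): d[n]=get_image(n)
d['s']=s;pickle.dump(d,open('img1.pkl','wb'))
w=d['wrist'];print(w['intrinsics'],w['T_tool_cam'])
cv2.imwrite('pics/w1.png',np.hstack([w['color'],cv2.resize(d['top']['color'][140:350,90:230],(280,420))])[:,:,::-1][:, :800])
E
python3 go.py .431 .205 .026 -1.43 0.7
```

```text
clock: 2.48
tool_pos: [0.4251, 0.2346, 0.1186]
ee_rot: [3.135, -0.707, -1.432]
wrist_force: [-0.7, -0.1, 1.0]
opening: 0.351
gripper_force: 0.0
[[325.1922621    0.         281.01310204]
 [  0.         325.1922621  211.35486167]
 [  0.           0.           1.        ]] [[ 3.82968777e-04  9.65747613e-01  2.59482949e-01  6.49397416e-02]
 [ 9.99999669e-01 -5.56081423e-04  5.93740965e-04  1.30686699e-03]
 [ 7.17697567e-04  2.59482636e-01 -9.65747507e-01 -1.29135417e-01]
 [ 0.00000000e+00  0.00000000e+00  0.00000000e+00  1.00000000e+00]]
clk 2.625 pos [0.427 0.238 0.123] rot [-3.14 -0.7  -1.44] q [ 1.17  0.45 -0.51  0.36 -1.25 -1.26] F [-1.  -0.4  0.2] op 0.35
xyz [-37.2   0.5  95.4] rot [ 0.002  0.001 -0.005]
```

View pics/w1.png

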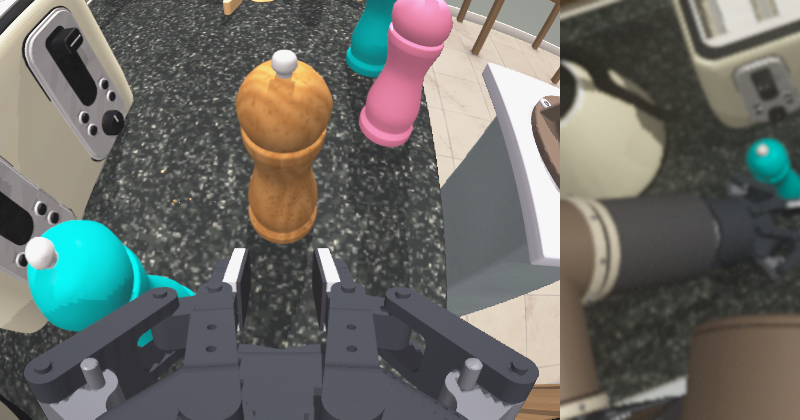

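The wrist view shows the mill's foot at about (283,222), centred between the fingertips at (238,250) and (322,250). The turquoise look-alike at (80,280) is close to the left knuckle, so I'll turn the tool to the dock's axis (yaw -1.18). That swings the body away from it.

```bash
cat >> h.py <<'E'
def wcast(im,s,uv,z):
    from scipy.spatial.transform import Rotation as R
    K,T=im['intrinsics'],im['T_tool_cam'];a=np.array([uv[0]-K[0,2],uv[1]-K[1,2]]);r=np.hypot(*a);th=r/K[0,0]
    d=np.array([a[0]/r*np.sin(th),-a[1]/r*np.sin(th),-np.cos(th)])
    Rt=R.from_euler('xyz',s['ee_rot']).as_matrix()
    c=Rt@T[:3,3]+s['tool_pos'];d=Rt@T[:3,:3]@d
    return c+d*(z-c[2])/d[2]
E
python3 - <<'E'
from h import *
d=pickle.load(open('img1.pkl','rb'));w,s=d['wrist'],d['s']
for n,uv,z in[('foot near',(283,242),0),('foot L',(249,218),.012),('foot R',(317,218),.012),('tealhead',(85,275),.14),('pink',(386,135),0)]: print(n,wcast(w,s,uv,z).round(3))
E
python3 go.py .405 .23 .12 -1.18 0.7
```

```text
foot near [0.43  0.174 0.   ]
foot L [0.46  0.162 0.012]
foot R [0.404 0.154 0.012]
tealhead [0.505 0.253 0.14 ]
pink [0.337 0.042 0.   ]
clk 2.625 pos [0.427 0.238 0.123] rot [-3.14 -0.7  -1.44] q [ 1.17  0.45 -0.51  0.36 -1.25 -1.26] F [-1.  -0.4  0.2] op 0.35
xyz [ 1.6 22.8  5.2] rot [ 0.163  0.001 -0.196]
```

```bash
python3 -m inch '[{"rx":0.08,"ry":0,"rz":-0.1,"x":1,"y":12,"z":3,"grip":0.2},{"rx":0.163,"ry":0,"rz":-0.196,"x":2,"y":23,"z":5,"grip":0.2},{"rx":0.163,"ry":0,"rz":-0.196,"x":2,"y":23,"z":5,"grip":0.2}]'; python3 go.py .411 .206 .028 -1.18 0.7
```

```text
clock: 3.0
tool_pos: [0.4037, 0.2291, 0.1212]
ee_rot: [-3.14, -0.697, -1.179]
wrist_force: [-0.8, 0.7, 1.2]
opening: 0.403
gripper_force: 0.0
clk 3.0 pos [0.404 0.229 0.121] rot [-3.14 -0.7  -1.18] q [ 1.27  0.37 -0.7   0.47 -1.12 -1.22] F [-0.8  0.7  1.2] op 0.4
xyz [-41.3   2.2  86.9] rot [-0.002  0.003  0.001]
```

```bash
python3 -m inch '[{"rx":0,"ry":0,"rz":0,"x":-10,"y":1,"z":22,"grip":0.2},{"rx":0,"ry":0,"rz":0,"x":-20,"y":1,"z":44,"grip":0.2},{"rx":0,"ry":0,"rz":0,"x":-31,"y":2,"z":66,"grip":0.2},{"rx":0,"ry":0,"rz":0,"x":-41,"y":2,"z":87,"grip":0.2},{"rx":0,"ry":0,"rz":0,"x":-41,"y":2,"z":87,"grip":0.2}]'
python3 - <<'E'
from cell import *
import cv2,pickle,numpy as np
d={'s':observe()};d['wrist']=get_image('wrist');d['scene']=get_image('scene')
pickle.dump(d,open('img2.pkl','wb'))
cv2.imwrite('pics/w2.png',np.hstack([d['wrist']['color'],cv2.resize(d['scene']['color'][130:270,180:260],(240,420))])[:,:,::-1])
E
python3 go.py .45 -.05 .026 -1.18 0.7
```

```text
clock: 3.62
tool_pos: [0.4123, 0.2055, 0.0263]
ee_rot: [3.141, -0.7, -1.182]
wrist_force: [-0.1, -0.1, 0.2]
opening: 0.401
gripper_force: 0.0
clk 3.725 pos [0.412 0.206 0.027] rot [-3.14 -0.7  -1.18] q [ 1.22  0.5  -0.82  0.59 -0.89 -1.36] F [-0.3 -0.2  0.6] op 0.4
xyz [192.1  62.4 162.5] rot [ 0.001  0.002 -0.002]
```

View pics/w2.png

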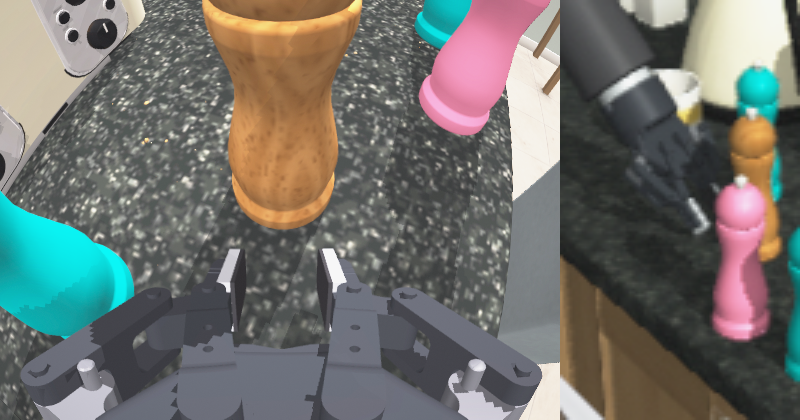

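The wrist view shows the mill's foot at (284,215), centred in front of the half-open fingers, with its near edge at row 228. The turquoise mill at (70,270) is clear of the knuckles.

```bash
python3 go.py .467 -.113 .023 -1.18 0.7; python3 go.py .4185 .168 .023 -1.18 .7
```

```text
clk 3.725 pos [0.412 0.206 0.027] rot [-3.14 -0.7  -1.18] q [ 1.22  0.5  -0.82  0.59 -0.89 -1.36] F [-0.3 -0.2  0.6] op 0.4
xyz [239.8  70.6 206.4] rot [ 0.001  0.002 -0.002]
clk 3.725 pos [0.412 0.206 0.027] rot [-3.14 -0.7  -1.18] q [ 1.22  0.5  -0.82  0.59 -0.89 -1.36] F [-0.3 -0.2  0.6] op 0.4
xyz [26.5  8.9 27.4] rot [ 0.001  0.002 -0.002]
```

```bash
python3 -m inch '[{"rx":0,"ry":0,"rz":0,"x":5,"y":2,"z":6,"grip":0.2},{"rx":0,"ry":0,"rz":0,"x":10,"y":4,"z":12,"grip":0.2},{"rx":0,"ry":0,"rz":0,"x":15,"y":5,"z":17,"grip":0.2},{"rx":0,"ry":0,"rz":0,"x":20,"y":7,"z":22,"grip":0.2},{"rx":0,"ry":0,"rz":0,"x":26,"y":9,"z":27,"grip":0.2}]'; python3 go.py .467 -.113 .023 -1.18 0.7;  python3 - <<'E'
from cell import *
import cv2,pickle,numpy as np
d={'s':observe()};d['wrist']=get_image('wrist')
pickle.dump(d,open('img3.pkl','wb'))
cv2.imwrite('pics/w3.png',d['wrist']['color'][:,:,::-1])
E
```

```text
clock: 4.35
tool_pos: [0.4176, 0.1673, 0.0218]
ee_rot: [3.14, -0.699, -1.179]
wrist_force: [0.1, 2.2, 1.3]
opening: 0.396
gripper_force: 0.8
clk 4.35 pos [0.418 0.167 0.022] rot [ 3.14 -0.7  -1.18] q [ 1.16  0.48 -0.91  0.67 -0.83 -1.39] F [0.1 2.2 1.3] op 0.4
xyz [213.5  61.  178.1] rot [0.001 0.001 0.   ]
```

View pics/w3.png

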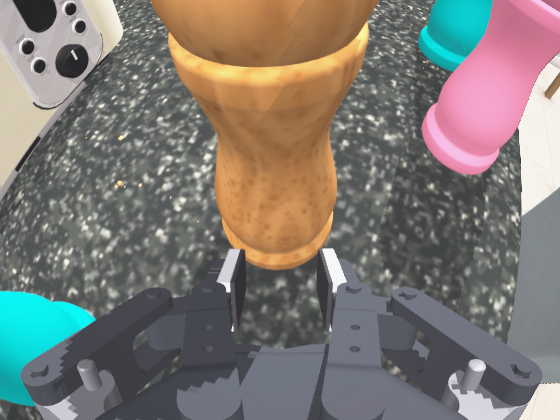

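Contact is made. The mill's foot at (276,250) sits in the finger cradle, and it is upright. Joint 3 is nearing its limit, so I'll turn the tool gradually about the mill as it advances.

```bash
python3 go.py .433 .105 .023 -1.33 0.7
```

```text
clk 4.4 pos [0.417 0.166 0.022] rot [ 3.14 -0.7  -1.18] q [ 1.16  0.48 -0.91  0.67 -0.83 -1.39] F [-0.1 -1.3 -0.5] op 0.4
xyz [48.3  8.5 39.3] rot [-0.094 -0.     0.115]
```

```bash
python3 -m inch '[{"rx":-0.018,"ry":0,"rz":0.022,"x":8,"y":2,"z":7,"grip":0.2},{"rx":-0.037,"ry":0,"rz":0.045,"x":17,"y":3,"z":14,"grip":0.2},{"rx":-0.056,"ry":0,"rz":0.068,"x":27,"y":5,"z":22,"grip":0.2},{"rx":-0.075,"ry":0,"rz":0.092,"x":37,"y":7,"z":30,"grip":0.2},{"rx":-0.094,"ry":0,"rz":0.115,"x":48,"y":8,"z":39,"grip":0.2}]'; python3 go.py .449 .032 .023 -1.47 0.7
```

```text
clock: 5.03
tool_pos: [0.4336, 0.1061, 0.0228]
ee_rot: [-3.141, -0.7, -1.332]
wrist_force: [-1.7, 1.1, -1.1]
opening: 0.397
gripper_force: 0.5
clk 5.025 pos [0.434 0.106 0.023] rot [-3.14 -0.7  -1.33] q [ 1.02  0.48 -0.9   0.66 -0.84 -1.4 ] F [-1.7  1.1 -1.1] op 0.4
xyz [58.   2.6 48.6] rot [-0.089  0.     0.105]
```

```bash
python3 -m inch '[{"rx":-0.018,"ry":0,"rz":0.021,"x":11,"y":0,"z":9,"grip":0.2},{"rx":-0.036,"ry":0,"rz":0.042,"x":23,"y":1,"z":19,"grip":0.2},{"rx":-0.054,"ry":0,"rz":0.063,"x":35,"y":1,"z":29,"grip":0.2},{"rx":-0.072,"ry":0,"rz":0.084,"x":47,"y":2,"z":39,"grip":0.2},{"rx":-0.089,"ry":0,"rz":0.105,"x":58,"y":3,"z":49,"grip":0.2}]'; python3 go.py .465 -.045 .023 -1.5 0.7
```

```text
clock: 5.65
tool_pos: [0.4489, 0.0317, 0.0228]
ee_rot: [-3.141, -0.7, -1.469]
wrist_force: [-0.5, 2.3, 2.4]
opening: 0.401
gripper_force: 0.9
clk 5.65 pos [0.449 0.032 0.023] rot [-3.14 -0.7  -1.47] q [ 0.85  0.48 -0.92  0.7  -0.83 -1.4 ] F [-0.5  2.3  2.4] op 0.4
xyz [59.7 -8.2 50. ] rot [-0.02   0.     0.024]
```

```bash
python3 -m inch '[{"rx":-0.004,"ry":0,"rz":0.005,"x":11,"y":-2,"z":9,"grip":0.2},{"rx":-0.008,"ry":0,"rz":0.01,"x":23,"y":-3,"z":19,"grip":0.2},{"rx":-0.012,"ry":0,"rz":0.014,"x":35,"y":-5,"z":29,"grip":0.2},{"rx":-0.016,"ry":0,"rz":0.019,"x":48,"y":-7,"z":40,"grip":0.2},{"rx":-0.02,"ry":0,"rz":0.024,"x":60,"y":-8,"z":50,"grip":0.2}]'; python3 go.py .478 -.112 .023 -1.45 0.7
python3 - <<'E'
from cell import *
import cv2,pickle,numpy as np
d={'s':observe()};d['wrist']=get_image('wrist');d['top']=get_image('top')
pickle.dump(d,open('img4.pkl','wb'))
cv2.imwrite('pics/w4.png',np.hstack([d['wrist']['color'],cv2.resize(d['top']['color'][130:290,330:421],(240,420))])[:,:,::-1])
E
```

```text
clock: 6.28
tool_pos: [0.4646, -0.0452, 0.0231]
ee_rot: [-3.142, -0.7, -1.499]
wrist_force: [0.3, 0.5, -0.4]
opening: 0.398
gripper_force: 0.6
clk 6.275 pos [ 0.465 -0.045  0.023] rot [-3.14 -0.7  -1.5 ] q [ 0.65  0.45 -0.99  0.89 -0.77 -1.42] F [ 0.3  0.5 -0.4] op 0.4
xyz [51.6 -8.5 43.6] rot [ 0.031  0.    -0.037]
```

View pics/w4.png

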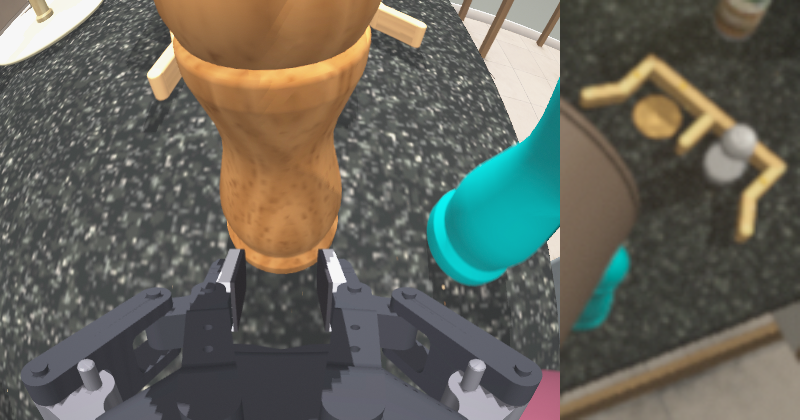

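The mill is upright in the cradle at (282,255), the dock rails show at (165,70) and (400,25), and turquoise look-alike is clear at (480,230). Joint 3 is at -0.99, close to its limit. I'll fit the arm's kinematics from the logged poses to choose a tool angle that keeps it in range.

```bash
cat > kin.py <<'E'
import numpy as np
from scipy.optimize import least_squares
from scipy.spatial.transform import Rotation as R
D=[([-.837,.359,.012,0,-1.224,-.288],[.291,-.609,.244],(3.14,0,-2.696)),([-.29,.07,-.27,0,-1.23,-.14],[.404,-.318,.284],(3.14,0,-1.99)),
([.46,-.12,-.43,0,-1.26,-.33],[.416,-.006,.293],(3.14,0,-1.44)),([1.17,.27,-.33,.34,-1.6,-1.13],[.425,.233,.298],(3.14,-.71,-1.43)),
([1.17,.45,-.51,.36,-1.25,-1.26],[.427,.238,.123],(3.14,-.7,-1.44)),([1.27,.37,-.7,.47,-1.12,-1.22],[.404,.229,.121],(3.14,-.7,-1.18)),
([1.22,.5,-.82,.59,-.89,-1.36],[.412,.206,.027],(3.14,-.7,-1.18)),([1.16,.48,-.91,.67,-.83,-1.39],[.417,.166,.022],(3.14,-.7,-1.18)),
([1.02,.48,-.9,.66,-.84,-1.4],[.434,.106,.023],(3.14,-.7,-1.33)),([.85,.48,-.92,.7,-.83,-1.4],[.449,.032,.023],(3.14,-.7,-1.47)),
([.65,.45,-.99,.89,-.77,-1.42],[.465,-.045,.023],(3.14,-.7,-1.5))]
e=lambda a,t:R.from_euler(a,t)
def fk(k,q,s4):
    r2=e('z',q[0])*e('y',q[1]);r3=r2*e('y',-q[2]);r5=r3*e('x',s4*q[3])*e('y',-q[4])
    return e('z',q[0]).apply([k[0],k[1],k[2]])+r2.apply([k[3],0,k[4]])+r3.apply([k[5],0,k[6]])+r5.apply([k[7],0,0]),r5.apply([1,0,0])
def res(k,s4): return np.concatenate([np.r_[fk(k,q,s4)[0]-p, .3*(fk(k,q,s4)[1]-e('xyz',r).apply([0,0,1]))] for q,p,r in D])
best=min((( (o:=least_squares(res,[.05,0,.1,0,.4,.4,0,.3],args=(s,))).cost,s,o.x) for s in(1,-1)),key=lambda t:t[0])
_,S4,K=best
def ik(p,yaw,tilt,q0):
    z=e('xyz',(np.pi,-tilt,yaw)).apply([0,0,1])
    o=least_squares(lambda q:np.r_[(a:=fk(K,q,S4))[0]-p,.3*(a[1]-z)],q0)
    return o.x,o.cost
if __name__=='__main__':
    print(best,np.abs(res(K,S4)).reshape(-1,6).max(0).round(4))
    q0=np.array(D[-1][0][:5])
    for p in([.465,-.045,.023],[.478,-.112,.023],[.492,-.16,.023],[.507,-.205,.023]):
        for t in(.5,.6,.7,.8,.9):
            print(p,t,[(y,ik(p,y,t,q0)[0].round(2).tolist()) for y in(-1.2,-1.35,-1.5,-1.65)] if t in(.7,) else [(y,round(ik(p,y,t,q0)[0][2],2)) for y in(-1.2,-1.35,-1.5,-1.65)])
E
python3 kin.py
```

```text
(np.float64(0.002879171542406916), -1, array([ 0.08322108, -0.18068957,  0.11722845, -0.00382215,  0.55155323,
        0.35642908,  0.06230287,  0.3146632 ])) [0.0134 0.0403 0.0376 0.0036 0.0021 0.0015]
[0.465, -0.045, 0.023] 0.5 [(-1.2, np.float64(-1.07)), (-1.35, np.float64(-1.01)), (-1.5, np.float64(-0.95)), (-1.65, np.float64(-0.89))]
[0.465, -0.045, 0.023] 0.6 [(-1.2, np.float64(-1.1)), (-1.35, np.float64(-1.03)), (-1.5, np.float64(-0.96)), (-1.65, np.float64(-0.89))]
[0.465, -0.045, 0.023] 0.7 [(-1.2, [0.8, 0.43, -1.13, 1.13, -0.7]), (-1.35, [0.76, 0.45, -1.04, 0.96, -0.74]), (-1.5, [0.72, 0.48, -0.96, 0.81, -0.79]), (-1.65, [0.68, 0.5, -0.88, 0.68, -0.84])]
[0.465, -0.045, 0.023] 0.8 [(-1.2, np.float64(-1.16)), (-1.35, np.float64(-1.06)), (-1.5, np.float64(-0.96)), (-1.65, np.float64(-0.88))]
[0.465, -0.045, 0.023] 0.9 [(-1.2, np.float64(-1.18)), (-1.35, np.float64(-1.07)), (-1.5, np.float64(-0.96)), (-1.65, np.float64(-0.87))]
[0.478, -0.112, 0.023] 0.5 [(-1.2, np.float64(-1.06)), (-1.35, np.float64(-1.0)), (-1.5, np.float64(-0.94)), (-1.65, np.float64(-0.88))]
[0.478, -0.112
[... 1378 characters left out ...]
4(-0.98)), (-1.35, np.float64(-0.92)), (-1.5, np.float64(-0.86)), (-1.65, np.float64(-0.8))]
[0.507, -0.205, 0.023] 0.6 [(-1.2, np.float64(-1.03)), (-1.35, np.float64(-0.96)), (-1.5, np.float64(-0.89)), (-1.65, np.float64(-0.82))]
[0.507, -0.205, 0.023] 0.7 [(-1.2, [0.39, 0.44, -1.08, 1.5, -0.7]), (-1.35, [0.39, 0.47, -1.0, 1.29, -0.72]), (-1.5, [0.37, 0.49, -0.92, 1.1, -0.76]), (-1.65, [0.35, 0.52, -0.84, 0.94, -0.81])]
[0.507, -0.205, 0.023] 0.8 [(-1.2, np.float64(-1.13)), (-1.35, np.float64(-1.04)), (-1.5, np.float64(-0.94)), (-1.65, np.float64(-0.85))]
[0.507, -0.205, 0.023] 0.9 [(-1.2, np.float64(-1.18)), (-1.35, np.float64(-1.07)), (-1.5, np.float64(-0.96)), (-1.65, np.float64(-0.86))]
```

```bash
python3 go.py .491 -.128 .023 -1.6 0.62
python3 - <<'E'
from h import *
T=pickle.load(open('img4.pkl','rb'))['top']
P=lambda u,v:(330+(u+.5-560)*91/240-.5,130+(v+.5)*160/420-.5)
for n,uv,z in[('cork',(657,117),0),('Lcorner',(652,54),.024),('Rcorner',(786,163),.024),('Lend',(584,97),.024),('Rend',(742,240),.024),('midend',(683,145),.024),('salt',(720,172),0)]: print(n,cast(T,P(*uv),z).round(4))
E
```

```text
clk 6.375 pos [ 0.464 -0.046  0.023] rot [ 3.14 -0.7  -1.5 ] q [ 0.65  0.45 -0.99  0.88 -0.77 -1.42] F [-1.3 -1.1  0.7] op 0.4
xyz [ 63.6 -21.3  54. ] rot [-0.061 -0.081  0.079]
cork [ 0.5201 -0.2437  0.    ]
Lcorner [ 0.5823 -0.2622  0.024 ]
Rcorner [ 0.4132 -0.3371  0.024 ]
Lend [ 0.5613 -0.1717  0.024 ]
Rend [ 0.3528 -0.2548  0.024 ]
midend [ 0.4714 -0.2457  0.024 ]
salt [ 0.4364 -0.2781  0.    ]
```

```bash
python3 -m inch '[{"rx":-0.016,"ry":-0.025,"rz":0.02,"x":12,"y":-4,"z":10,"grip":0.2},{"rx":-0.032,"ry":-0.045,"rz":0.04,"x":25,"y":-8,"z":21,"grip":0.2},{"rx":-0.045,"ry":-0.06,"rz":0.055,"x":38,"y":-13,"z":32,"grip":0.2},{"rx":-0.055,"ry":-0.075,"rz":0.07,"x":51,"y":-17,"z":43,"grip":0.2},{"rx":-0.061,"ry":-0.081,"rz":0.079,"x":63,"y":-21,"z":54,"grip":0.2}]'; python3 go.py .508 -.175 .023 -1.5 0.62
python3 - <<'E'
from cell import *
import cv2,pickle,numpy as np
d={'s':observe()};d['wrist']=get_image('wrist');d['top']=get_image('top')
pickle.dump(d,open('img5.pkl','wb'))
cv2.imwrite('pics/w5.png',np.hstack([d['wrist']['color'],cv2.resize(d['top']['color'][130:290,330:421],(240,420))])[:,:,::-1])
E
```

```text
clock: 7.0
tool_pos: [0.492, -0.1257, 0.0226]
ee_rot: [-3.14, -0.618, -1.599]
wrist_force: [0.3, 2.3, 2.1]
opening: 0.4
gripper_force: 1.3
clk 7.0 pos [ 0.492 -0.126  0.023] rot [-3.14 -0.62 -1.6 ] q [ 0.38  0.44 -0.95  0.96 -0.71 -1.32] F [0.3 2.3 2.1] op 0.4
xyz [ 40.  -17.3  28. ] rot [ 0.056  0.002 -0.08 ]
```

View pics/w5.png

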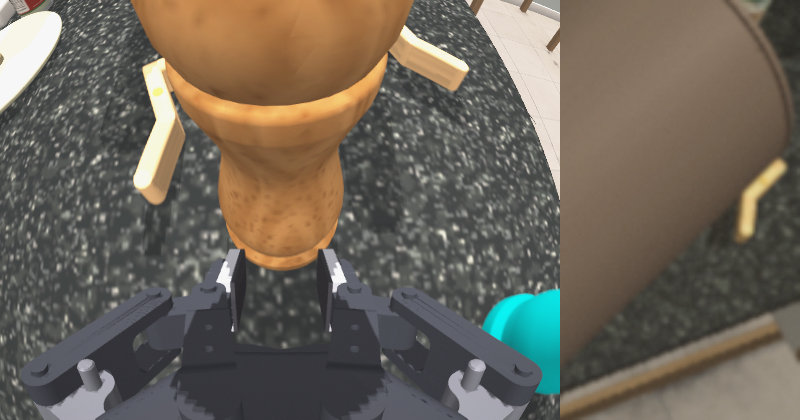

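The mill is upright in the cradle, with its near foot edge at (282,268). The left side rail's end is at (150,185), and the bay lies straight ahead.

Run:
```python
from h import *
d=pickle.load(open('img5.pkl','rb'))
for n,uv,z in[('near',(282,269),0),('Lend',(148,183),.024),('knee',(175,113),.024),('Rend',(462,72),.024)]: print(n,wcast(d['wrist'],d['s'],uv,z).round(4))
```

```text
near [ 0.49   -0.1338  0.    ]
Lend [ 0.5574 -0.1738  0.024 ]
knee [ 0.5482 -0.2174  0.024 ]
Rend [ 0.3621 -0.2558  0.024 ]
```

```bash
python3 go.py .504 -.168 .023 -1.52 0.62
```

```text
clk 7.1 pos [ 0.492 -0.127  0.022] rot [-3.14 -0.62 -1.6 ] q [ 0.38  0.44 -0.95  0.96 -0.71 -1.32] F [-1.   0.3 -0.2] op 0.4
xyz [ 33.8 -13.7  23.4] rot [ 0.046  0.001 -0.065]
```

```bash
python3 -m inch '[{"rx":0.009,"ry":0,"rz":-0.013,"x":7,"y":-3,"z":5,"grip":0.2},{"rx":0.018,"ry":0,"rz":-0.026,"x":14,"y":-6,"z":10,"grip":0.2},{"rx":0.027,"ry":0,"rz":-0.04,"x":21,"y":-8,"z":15,"grip":0.2},{"rx":0.036,"ry":0,"rz":-0.053,"x":28,"y":-11,"z":19,"grip":0.2},{"rx":0.046,"ry":0,"rz":-0.065,"x":34,"y":-14,"z":23,"grip":0.2}]'; python3 go.py .515 -.202 .023 -1.45 0.62
```

```text
clock: 7.72
tool_pos: [0.5044, -0.1664, 0.0232]
ee_rot: [3.141, -0.619, -1.517]
wrist_force: [-0.2, 1.1, 0.1]
opening: 0.401
gripper_force: 0.5
clk 7.725 pos [ 0.504 -0.166  0.023] rot [ 3.14 -0.62 -1.52] q [ 0.22  0.42 -1.    1.21 -0.66 -1.33] F [-0.2  1.1  0.1] op 0.4
xyz [29.3 -8.7 21.1] rot [ 0.039  0.001 -0.054]
```

```bash
python3 go.py .500 -.157 .023 -1.53 0.55
```

```text
clk 7.725 pos [ 0.504 -0.166  0.023] rot [ 3.14 -0.62 -1.52] q [ 0.22  0.42 -1.    1.21 -0.66 -1.33] F [-0.2  1.1  0.1] op 0.4
xyz [-8.   3.9 -5.4] rot [-0.007 -0.069  0.011]
```

```bash
python3 -m inch '[{"rx":-0.004,"ry":-0.03,"rz":0.005,"x":-5,"y":2,"z":-4,"grip":0.2},{"rx":-0.007,"ry":-0.069,"rz":0.011,"x":-8,"y":4,"z":-5,"grip":0.44},{"rx":-0.007,"ry":-0.069,"rz":0.011,"x":-8,"y":4,"z":-5,"grip":0.44}]'; python3 go.py .510 -.192 .022 -1.52 0.55
python3 - <<'E'
from cell import *
import cv2,pickle,numpy as np
d={'s':observe()};d['wrist']=get_image('wrist')
pickle.dump(d,open('img6.pkl','wb'))
cv2.imwrite('pics/w6.png',d['wrist']['color'][:,:,::-1])
E
```

```text
clock: 8.1
tool_pos: [0.5, -0.1572, 0.0231]
ee_rot: [-3.141, -0.55, -1.532]
wrist_force: [0.8, -0.8, 0.2]
opening: 0.279
gripper_force: 0.0
clk 8.1 pos [ 0.5   -0.157  0.023] rot [-3.14 -0.55 -1.53] q [ 0.24  0.4  -0.99  1.11 -0.61 -1.25] F [ 0.8 -0.8  0.2] op 0.28
xyz [29.4 -8.6 19.3] rot [ 0.005  0.    -0.01 ]
```

View pics/w6.png

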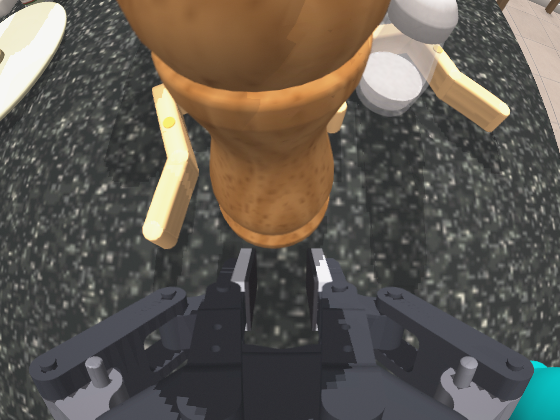

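The mill is upright at the bay's mouth, with its near foot edge at (275,246). The left rail's knee is at (183,160), the middle rail's end at (338,117), and the salt shaker is undisturbed at (400,80). That was my tenth picture, so from here I work on numbers only.

Run:
```python
from h import *
d=pickle.load(open('img6.pkl','rb'))
for n,uv,z in[('near',(275,247),0),('Lend',(158,228),.024),('kneeinner',(190,160),.024),('midend',(338,110),.024),('salt near',(388,113),0)]: print(n,wcast(d['wrist'],d['s'],uv,z).round(4))
```

```text
near [ 0.5026 -0.1751  0.    ]
Lend [ 0.558  -0.1769  0.024 ]
kneeinner [ 0.5464 -0.2124  0.024 ]
midend [ 0.472  -0.2447  0.024 ]
salt near [ 0.435  -0.2624  0.    ]
```

```bash
python3 -m inch '[{"rx":0.001,"ry":0,"rz":-0.002,"x":6,"y":-2,"z":4,"grip":0.44},{"rx":0.002,"ry":0,"rz":-0.004,"x":12,"y":-4,"z":8,"grip":0.44},{"rx":0.003,"ry":0,"rz":-0.006,"x":18,"y":-6,"z":12,"grip":0.44},{"rx":0.004,"ry":0,"rz":-0.008,"x":24,"y":-8,"z":16,"grip":0.44},{"rx":0.005,"ry":0,"rz":-0.01,"x":29,"y":-9,"z":19,"grip":0.44}]'; python3 go.py .516 -.2015 .022 -1.52 0.55
python3 - <<'E'
from h import *
from cell import *
s=observe();w=get_image('wrist');pickle.dump((s,w),open('img7.pkl','wb'))
h=cv2.cvtColor(w['color'],cv2.COLOR_RGB2HSV);m=((h[...,0]>6)&(h[...,0]<22)&(h[...,1]>120)&(h[...,2]>60)).astype(np.uint8)
for v in range(215,285,4):
    u=np.where(m[v,200:350])[0]+200
    if len(u)>4: print(v,u.min(),u.max(),len(u))
E
```

```text
clock: 8.78
tool_pos: [0.5104, -0.1925, 0.0217]
ee_rot: [3.141, -0.55, -1.52]
wrist_force: [-0.2, 1.4, 0.9]
opening: 0.277
gripper_force: 0.9
clk 8.775 pos [ 0.51  -0.193  0.022] rot [ 3.14 -0.55 -1.52] q [ 0.12  0.4  -0.99  1.22 -0.59 -1.24] F [-0.2  1.4  0.9] op 0.28
xyz [ 8.  -5.1  4.6] rot [ 0.001  0.    -0.   ]
215 226 337 112
219 228 336 109
223 229 334 106
227 231 333 103
231 233 331 99
235 235 328 94
239 239 325 87
243 242 321 80
247 246 317 72
251 256 306 51
255 259 305 47
259 272 292 21
```

```bash
cat > m.py <<'E'
from h import *
def mill(s,w,uv):
    f=np.array([np.cos(s['ee_rot'][2]),np.sin(s['ee_rot'][2])]);n=np.array([.386,-.9225]);e=np.array([.9225,.386])
    c=wcast(w,s,uv,0)[:2]+.029*f;r=c-[.520,-.244];print('mill',c.round(4),'dock xy mm',(r@n*1000).round(1),(r@e*1000).round(1))
E
python3 -c "
from m import *
s,w=pickle.load(open('img7.pkl','rb'));mill(s,w,(282,261.5))"
python3 -m inch '[{"rx":0,"ry":0,"rz":0,"x":2,"y":-1,"z":1,"grip":0.44},{"rx":0,"ry":0,"rz":0,"x":4,"y":-2,"z":2,"grip":0.44},{"rx":0,"ry":0,"rz":0,"x":6,"y":-4,"z":3.5,"grip":0.44}]'; python3 go.py .516 -.2015 .022 -1.52 0.55
python3 - <<'E'
from h import *
from cell import *
s=observe();w=get_image('wrist');pickle.dump((s,w),open('img8.pkl','wb'))
h=cv2.cvtColor(w['color'],cv2.COLOR_RGB2HSV);m=((h[...,0]>6)&(h[...,0]<22)&(h[...,1]>120)&(h[...,2]>60)).astype(np.uint8)
for v in list(range(219,250,12))+list(range(251,275,2)):
    u=np.where(m[v,200:350])[0]+200
    if len(u)>4: print(v,u.min(),u.max(),len(u))
from m import mill
mill(s,w,(282,261.5))
E
```

```text
mill [ 0.5106 -0.2317] dock xy mm -14.9 -3.9
clock: 9.2
tool_pos: [0.5147, -0.1986, 0.0219]
ee_rot: [3.141, -0.55, -1.52]
wrist_force: [-1.3, 1.3, 0.9]
opening: 0.279
gripper_force: 0.6
clk 9.2 pos [ 0.515 -0.199  0.022] rot [ 3.14 -0.55 -1.52] q [ 0.1   0.41 -0.98  1.23 -0.59 -1.23] F [-1.3  1.3  0.9] op 0.28
xyz [ 2.6 -1.1  1.4] rot [0.001 0.    0.   ]
219 229 337 109
231 235 332 98
243 244 323 80
251 256 306 51
253 257 306 50
255 262 305 44
257 267 301 35
259 276 289 14
mill [ 0.5149 -0.2379] dock xy mm -7.6 -2.3
```

```bash
python3 -m inch '[{"rx":0,"ry":0,"rz":0,"x":1.6,"y":-0.6,"z":1,"grip":0.44},{"rx":0,"ry":0,"rz":0,"x":3.2,"y":-1.2,"z":2,"grip":0.44}]'
python3 - <<'E'
from h import *
from cell import *
s=observe();w=get_image('wrist');pickle.dump((s,w),open('img9.pkl','wb'))
h=cv2.cvtColor(w['color'],cv2.COLOR_RGB2HSV);m=((h[...,0]>6)&(h[...,0]<22)&(h[...,1]>120)&(h[...,2]>60)).astype(np.uint8)
v=max(v for v in range(240,280) if m[v,262:300].sum()>3);print(v,s['wrist_force'],s['q'][2])
from m import mill
mill(s,w,(282,v+.5))
E
```

```text
clock: 9.5
tool_pos: [0.5162, -0.2023, 0.0219]
ee_rot: [3.141, -0.55, -1.52]
wrist_force: [-0.3, 0.6, 0.4]
opening: 0.28
gripper_force: 0.6
259 [-0.33617979  0.61555503  0.40740102] -0.9760273873288992
mill [ 0.5164 -0.2426] dock xy mm -2.7 -2.7
```

```bash
python3 -m inch '[{"rx":0,"ry":0,"rz":0,"x":1.2,"y":-0.5,"z":0.7,"grip":0.44},{"rx":0,"ry":0,"rz":0,"x":1.2,"y":-0.5,"z":0.7,"grip":0.44}]';python3 -m inch '[{"rx":0,"ry":0,"rz":0,"x":1.2,"y":-0.5,"z":0.7,"grip":0.44},{"rx":0,"ry":0,"rz":0,"x":1.2,"y":-0.5,"z":0.7,"grip":0.44}]'
python3 - <<'E'
from h import *
from cell import *
s=observe();w=get_image('wrist');pickle.dump((s,w),open('img9.pkl','wb'))
h=cv2.cvtColor(w['color'],cv2.COLOR_RGB2HSV);m=((h[...,0]>6)&(h[...,0]<22)&(h[...,1]>120)&(h[...,2]>60)).astype(np.uint8)
v=max(v for v in range(240,280) if m[v,262:300].sum()>3);print(v,s['wrist_force'],s['q'][2])
from m import mill
mill(s,w,(282,v+.5))
E
```

```text
clock: 9.8
tool_pos: [0.5167, -0.2038, 0.0219]
ee_rot: [3.141, -0.55, -1.52]
wrist_force: [0.0, 1.0, 0.5]
opening: 0.276
gripper_force: 0.4
clock: 10.05
tool_pos: [0.5173, -0.2047, 0.0218]
ee_rot: [3.141, -0.549, -1.52]
wrist_force: [-2.3, 4.4, 2.4]
opening: 0.277
gripper_force: 2.5
260 [-2.30378461  4.40093543  2.4472662 ] -0.9742513095991941
mill [ 0.5175 -0.2444] dock xy mm -0.6 -2.5
```

The force rose to about 5 N, so the mill is home against the rail. I'll back off.

```bash
python3 -m inch '[{"rx":0,"ry":0,"rz":0,"x":-4,"y":1.5,"z":-2.4,"grip":0.44},{"rx":0,"ry":0,"rz":0,"x":-12,"y":4,"z":-7,"grip":0.44},{"rx":0,"ry":0,"rz":0,"x":-22,"y":6,"z":-13,"grip":0.44},{"rx":0,"ry":0,"rz":0,"x":-34,"y":8,"z":-21,"grip":0.44},{"rx":0,"ry":0,"rz":0,"x":-44,"y":10,"z":-35,"grip":0.44}]'; python3 go.py .502 -.06 .15 -1.52 0.55
python3 - <<'E'
from h import *
from cell import *
s=observe();w=get_image('wrist');pickle.dump((s,w),open('img10.pkl','wb'))
h=cv2.cvtColor(w['color'],cv2.COLOR_RGB2HSV);m=((h[...,0]>6)&(h[...,0]<22)&(h[...,1]>120)&(h[...,2]>60)).astype(np.uint8)
n,l,st,ce=cv2.connectedComponentsWithStats(m);i=1+st[1:,4].argmax();m=l==i
v=np.where(m.sum(1)>3)[0].max();u=np.where(m[v])[0].mean();print(u,v,st[i])
from m import mill
mill(s,w,(u,v+.5))
E
```

```text
clock: 10.72
tool_pos: [0.5039, -0.149, 0.0286]
ee_rot: [3.14, -0.55, -1.519]
wrist_force: [0.5, -0.1, 1.3]
opening: 0.283
gripper_force: 0.0
clk 10.725 pos [ 0.504 -0.149  0.029] rot [ 3.14 -0.55 -1.52] q [ 0.27  0.39 -0.98  1.06 -0.62 -1.22] F [ 0.5 -0.1  1.3] op 0.28
xyz [ -12.4   -2.4 -150. ] rot [0.001 0.    0.   ]
264.0 165 [  194     0   122   166 15499]
mill [ 0.5174 -0.2442] dock xy mm -0.8 -2.5
```

```bash
python3 -m inch '[{"rx":0,"ry":0,"rz":0,"x":-3,"y":0,"z":-30,"grip":0.44},{"rx":0,"ry":0,"rz":0,"x":-6,"y":0,"z":-60,"grip":0.44},{"rx":0,"ry":0,"rz":0,"x":-9,"y":0,"z":-90,"grip":0.44},{"rx":0,"ry":0,"rz":0,"x":-12,"y":0,"z":-120,"grip":0.44},{"rx":0,"ry":0,"rz":0,"x":-12,"y":0,"z":-120,"grip":0.44}]'
python3 - <<'E'
from h import *
from cell import *
s=observe();w=get_image('wrist')
h=cv2.cvtColor(w['color'],cv2.COLOR_RGB2HSV);m=((h[...,0]>6)&(h[...,0]<22)&(h[...,1]>120)&(h[...,2]>60)).astype(np.uint8)
n,l,st,ce=cv2.connectedComponentsWithStats(m);i=1+st[1:,4].argmax();m=l==i
v=np.where(m.sum(1)>3)[0].max();u=np.where(m[v])[0].mean();print(u,v,st[i],s['wrist_force'])
from m import mill
mill(s,w,(u,v+.5))
g=cv2.inRange(w['color'],np.array([215]*3),np.array([255]*3));ys=np.where(m)[0].min();t=np.where(m[ys])[0].mean()
print('head top',t,ys,wcast(w,s,(t,ys),.16).round(3))
d=pickle.load(open('img0.pkl','rb'));S=get_image('scene')
for n,p,z in(('salt',(.437,-.278),.05),('mug',(.5,.41),.045)):
    c=proj(S,[*p,z]).astype(int);a,b=(x['color'][c[1]-25:c[1]+25,c[0]-15:c[0]+15].astype(int) for x in(d['scene'],S));print(n,c,np.abs(a-b).mean().round(1))
E
```

```text
clock: 11.4
tool_pos: [0.5022, -0.0746, 0.1262]
ee_rot: [-3.138, -0.548, -1.519]
wrist_force: [-0.4, -0.1, -1.2]
opening: 0.281
gripper_force: 0.0
274.0 135 [ 229    0   78  136 7965] [-0.3688508  -0.08909059 -1.16675411]
mill [ 0.5171 -0.2455] dock xy mm 0.3 -3.3
head top 267.5 0 [ 0.515 -0.212  0.16 ]
salt [333 262] 11.2
mug [219 168] 17.4
```

Run:
```python
from h import *
from cell import *
d=pickle.load(open('img0.pkl','rb'))
S=get_image('scene')['color'];O=d['scene']['color']
for n,(x,y,w,h) in dict(salt=(324,248,18,32),mug=(203,151,26,32)).items():
    r=cv2.matchTemplate(S[y-12:y+h+12,x-12:x+w+12],O[y:y+h,x:x+w],cv2.TM_CCOEFF_NORMED);_,v,_,p=cv2.minMaxLoc(r);print(n,round(v,2),p[0]-12,p[1]-12)
sign_off();print(observe()['clock'])
```

```text
salt 0.97 0 0
mug 0.8 0 0
the job is handed in; nothing more can be done
the job is handed in; nothing more can be done
```

The pepper mill stands in the cork-mat bay against the back rail, about 3 mm off the bay's centre line; the salt shaker and mug have not shifted, the spice jar (which the arm never went near) was not re-measured, and the job is handed in.

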